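Brake the spindle, then hold the pin flange just above the arbor

TASK

First press the spindle unit's brake pedal all the way down to its stop and let it come back up. Then pick up the oblong flange with the two pin holes, lift it over the fence without letting it touch the fence or the spindle unit, and finish while still holding it level just above the upright arbor, about a centimetre of clear air under it, bore centred on the arbor and pin holes lined up with the two pins, so the fitter can check the fit before it is lowered. Do not put it down or let go, and leave the round flange where it lies.

Things in the scene. Friction and masses are not known exactly. Their poses are not given: they have to be found in the camera images.
- flange_center (a point): Loose oblong aluminium flange, 0.25-0.5 kg, lying flat: plate 110 (its x) x 60 (its y) x 10 mm; square hub 40 x 40 mm in the middle, sides along x and y, from 10 to 45 mm above the underside. A 27 mm bore through both; two 13 mm pin holes 40 mm either side of it along x. This point: on the bore axis, half-way up, 22.5 mm above the underside; z up. A half turn about z looks the same.
- round_center (a point): Round aluminium flange, loose, to be left where it lies: a round plate 80 mm across and 10 mm thick with the same square hub (40 x 40 mm, top at 45 mm) and no pin holes. This point is on its axis, 22.5 mm above its underside.
- arbor_tip (a point): Centre of the arbor's top end: upright steel stub 22 mm thick, 30 mm above a 100 mm steel disc on the bolted-down spindle unit; tip about 93 mm above the table. Its x axis runs along the line of two upright pins (8 mm thick, tops 16 mm lower than the tip) 40 mm either side of the arbor; z up.
- pedal_pad (a point): Middle of the top of the brake pedal's ribbed rubber tread (70 x 62 mm), on the same grey base plate (190 x 300 x 15 mm) as the arbor. It slopes up 0.28 rad towards its free end (robot's side) when up; level hinge 100 mm beyond this point, on the far side. About 75 mm above the table when up; sinks about 25 mm to the stop.
- pedal (a joint): Brake pedal angle: 0 up, 0.25 rad fully down on its stop. A spring brings it back up; pushing at the middle of the tread takes about 4 N to start and 10 N to reach the stop.
- fence_top (a point): Fixed aluminium fence between the flanges and the spindle unit: a bar 400 mm long (along its x), 30 mm thick, 70 mm high. This point is the middle of its top face. A black stop 50 mm long sits on the bar 30 mm along its x and reaches 95 mm above the table.

How it is judged:
By the outcome, as a careful person would: the job done as asked, in the order asked, and still so for the second after the job is handed in, while the arm keeps its last pose, push and grip.
It also fails if it takes over 64 s, if anything falls off the work surface, if the arm or the gripper's body presses on something with over 40 N, if the wrist force passes 120 N, or if a joint passes its speed limit or range.

ROBOT

A 6-joint arm with a two-finger parallel gripper is mounted at the origin on the work surface. World frame = base frame: x ahead of the robot, y to its left, z up, the work surface at z = 0. Lengths are in m, angles in rad, forces in N, time in s.
With the tool pointing down it reaches from about 0.225 to 0.875 m from the base axis. Payload 3.4 kg.
Tool frame: the origin (TCP) lies between the finger pads; the fingertips stand 8 mm ahead of it and the grasp point (between the pads) lies 11 mm behind it; z points along the fingers, y is the line along which they close (so a half turn about z gives the same grasp; the last joint's range is limited). The gripper opens to 85 mm and grips with 20 to 120 N. Pads are 22 mm wide; open, the fingers measure 114 mm over their backs; the gripper's body (76 mm by 85 mm) begins 54 mm behind the grasp point. The pads swing forward as they close: fully open they stand 13 mm farther back than shut.
Start: joints at [-1.335, 0.276, 1.505, -0, 1.361, -0.121], TCP at [0.201, -0.539, 0.239] pointing down, gripper open.
Joint ranges: [-2.89, 2.89], [-0.75, 2.08], [0.22, 2.7], [-1.18, 4.32], [0.11, 2.71], [-2.7, 2.7]. Speed limits (rad/s): [2.57, 2.57, 3.14, 3.14, 3.14, 3.14].

INTERFACE

Orientations are given as a unit quaternion [w, x, y, z].
In Python, from rig import manip, optics, finder gives the robot as it stands.
- The arm moves only by the tool servo_tool, never from a script. Its argument "increments" is a list of rows, each a list of 7 numbers: the shift along the tool's x, y, z in cm, then the turn, a rotation vector about the tool's x, y, z in degrees, then the closure, from -1 (fully open) to 1 (shut). In form: [[x, y, z, rx, ry, rz, gripper], ...]. A call has exactly 5 rows; each row shifts and turns the commanded pose from where the row before left it, along the tool's axes as they then stand; what a row does not reach is not made up. A row lasts 1/10 s, in which the tool goes at most 50 mm and 8.59 degrees, less where a joint would pass 70% of its speed; a pose out of reach is approached as far as the arm can. A call is refused whole if a number of a shift passes 5 or a number of a turn 8.59, either way. A call with a gripper value outside its range is refused whole. The fingers move at their own pace and stop on an object; "squeeze" is the grip in N (left out, the last holds). Time passes only in rows, so rows that do not move let the fingers close, or fill a call up. It gives the time, the measured TCP pose, the force, the opening and the grip force at its end, in the units of the state.
- manip.get_state(): the state, without advancing time (a new reading comes with each control period).
- optics.get_image(name): name is "scene" or "top"; returns the picture (420x560x3 uint8, red, green, blue); there is no depth.
- optics.get_calibration(name): a dict with "fov_y" (degrees; the focal length in pixels is half the picture's height over the tangent of half this angle, whatever the lens; pixels are square), "cx", "cy" (the principal point, pixels), "world_to_cam" (4x4, takes a point from world to camera coordinates). Camera axes: x right, y down, z forward; pixel columns grow to the right and rows downward; lengths in m; the calibration is good to about 2 mm. A picture is of the moment at which its call begins. get_calibration takes no time and is no camera call.
- manip.sign_off(): hands the job in; it is judged then, once.
Trained networks look in the newest picture that a camera, given by its name, has taken for a name from the list of things; names that differ only in an ending like _2 or _b are one class to them, and where a whole thing is asked for, a point or a joint stands for the part that bears it (a point fixed in the world has none). Each returns a list of dicts, best first, with "p" (0 to 1); they miss things now and then, are a little off and sometimes report something else, mostly with a low value. They report only what shows in the picture. A call takes as long as a camera call.
- finder.silhouettes(label, camera): "region" (420x560 bool, what is visible of it) and "box" ([centre column, centre row, width, height] in pixels, round what is visible of it).
- finder.tip_of(label, camera): "at" ([column, row] in pixels: a listed point, or the origin of a listed thing).
The state is a dict: "clock": time; "qpos": joint angles; "qd": joint speeds; "effort": joint torques, N m; "position": TCP position; "ee_rot": TCP orientation; "contact_force": force on the tool from outside, world axes, zero at the start; "moment": the same for the moment, N m; "width": finger opening in m; "gripper_force": force on a finger pad.
Only numpy, scipy, OpenCV 4.12 (cv2) and the standard library are available. Lean on these libraries where they do the work, as an engineer would, in place of code of your own. Each camera call takes 0.05 s, during which the arm holds its last target. There are 200 camera calls.

## Working session

There is one attempt and no reset: what is moved stays moved. The work goes in short steps, Python scripts to look and compute and a tool call to move; the robot and the scene stay as the last step left them, time stands still between calls to the robot, and variables do not carry over. Pictures are saved under pics/ and viewed, at most 10 in all, crops included, and the job is handed in when it is done.

Besides the shell and the picture viewer there is one more tool, called after "Request:" in YAML: its name, and indented under it one key for each argument. servo_tool: Moves the arm, as the interface text tells. Its arguments: {"type":"object","properties":{"increments":{"type":"array","items":{"type":"array","items":{"type":"number"}}},"squeeze":{"type":"number"}},"required":["increments"]}

```bash
mkdir -p pics; cat > h.py <<'E'
import numpy as np, cv2
from rig import manip, optics, finder
def cal(n):
    c=optics.get_calibration(n); f=210/np.tan(np.radians(c["fov_y"])/2)
    return f,c["cx"],c["cy"],np.array(c["world_to_cam"])
def proj(n,P):
    f,cx,cy,T=cal(n); P=np.atleast_2d(P); q=P@T[:3,:3].T+T[:3,3]
    return np.c_[cx+f*q[:,0]/q[:,2],cy+f*q[:,1]/q[:,2]]
def onz(n,uv,z):
    f,cx,cy,T=cal(n); R=T[:3,:3]; o=-R.T@T[:3,3]
    uv=np.atleast_2d(uv).astype(float); d=np.c_[(uv[:,0]-cx)/f,(uv[:,1]-cy)/f,np.ones(len(uv))]@R
    return o+d*((z-o[2])/d[:,2])[:,None]
def snap(n,fn):
    im=optics.get_image(n); cv2.imwrite(fn,im[:,:,::-1]); return im
E
python3 - <<'E'
from h import *
Z=dict(flange_center=.0225,round_center=.0225,arbor_tip=.093,pedal_pad=.075,fence_top=.07)
for n in("top","scene"):
    snap(n,f"pics/{n}0.png"); f,cx,cy,T=cal(n); print(n,f,cx,cy,-T[:3,:3].T@T[:3,3])
    for l,z in Z.items():
        for r in finder.tip_of(l,n)[:2]: print(l,np.round(r["at"],1),round(r["p"],2),onz(n,r["at"],z).round(4))
s=manip.get_state(); print(s)
E
```

```text
top 486.40495965515726 274.75665407758237 209.53705466029166 [0.42956142 0.01610574 1.10782671]
flange_center [394.  187.8] 0.7 [[ 0.6134 -0.241   0.0225]]
round_center [385.4 246.6] 0.83 [[ 0.4807 -0.2202  0.0225]]
arbor_tip [128.8 195. ] 0.92 [[0.5776 0.3354 0.093 ]]
pedal_pad [207.6 193.6] 0.81 [[0.5859 0.1714 0.075 ]]
fence_top [309.3 211.6] 0.74 [[ 0.5509 -0.0477  0.07  ]]
scene 416.5853760788778 276.3716117678334 215.1350993657464 [0.95418031 0.57680035 0.80597492]
flange_center [199.4 175.4] 0.58 [[ 0.6054 -0.2618  0.0225]]
round_center [239.8 170.6] 0.89 [[ 0.5003 -0.2157  0.0225]]
arbor_tip [199.5 176.5] 0.35 [[ 0.6386 -0.1824  0.093 ]]
pedal_pad [295.6 263. ] 0.59 [[0.5927 0.1655 0.075 ]]
pedal_pad [357.1 316.4] 0.29 [[0.5716 0.3381 0.075 ]]
fence_top [258.9 198.2] 0.77 [[ 0.5442 -0.0508  0.07  ]]
{'clock': 0.6, 'qpos': array([-1.33499912e+00,  2.75860170e-01,  1.50488044e+00,  9.64384738e-06,
        1.36069728e+00, -1.21028502e-01]), 'qd': array([-0.00107979,  0.00116312, -0.0002073 ,  0.00061642, -0.00032622,
        0.0008841 ]), 'effort': array([ 3.66393670e-04, -4.16384840e+01, -2.45983636e+01, -2.88290403e-04,
        4.11681731e-04, -6.44576147e-06]), 'position': array([ 0.20084044, -0.53882572,  0.23935856]), 'ee_rot': array([7.69855201e-05, 9.84126775e-01, 1.77466856e-01, 9.14636390e-06]), 'contact_force': array([ 0.22089648,  0.76423041, -0.77444982]), 'moment': array([-0.02059797,  0.01913422, -0.04544803]), 'gripper_force': 0.0, 'width': 0.08575298623659118}
```

View pics/top0.png

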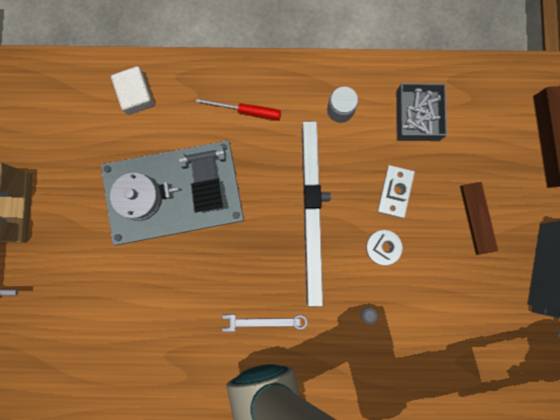

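View pics/scene0.png

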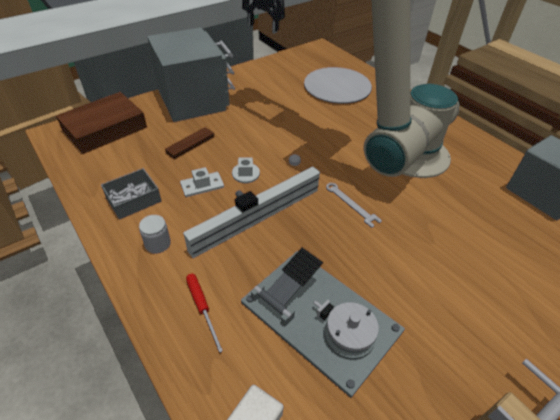

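The top view shows the oblong flange near (397,191), with pin holes near (401,174) and (393,208). The arbor is near (132,194), the pedal tread near (207,195), the fence runs from (310,122) to (315,305), and the black stop is near (313,196). I'll enlarge this view to measure it more exactly.

```bash
python3 - <<'E'
from h import *
im=cv2.imread("pics/top0.png")
a=cv2.resize(im[135:250,95:245],None,fx=5,fy=5,interpolation=cv2.INTER_CUBIC)
b=cv2.resize(im[160:270,360:420],None,fx=5,fy=5,interpolation=cv2.INTER_CUBIC)
c=np.zeros((575,1050,3),np.uint8); c[:,:750]=a; c[:550,750:1050]=b
cv2.imwrite("pics/c1.png",a); cv2.imwrite("pics/c2.png",b)
for l in("flange_center","pedal_pad","fence_top","round_center"):
  for n in("top","scene"):
    for r in finder.silhouettes(l,n)[:1]:
        m=r["region"].astype(np.uint8); ys,xs=np.nonzero(m); print(l,n,round(r["p"],2),np.round(r["box"],1),xs.mean().round(1),ys.mean().round(1),m.sum(),cv2.minAreaRect(np.c_[xs,ys].astype(np.float32)))
E
```

```text
flange_center top 0.61 [395.5 189.7  38.4  56.4] 395.5 190.9 1235 ((395.49395751953125, 190.85855102539062), (27.654695510864258, 48.19151306152344), 13.495734214782715)
flange_center scene 0.57 [204.6 181.4  46.1  34.1] 201.6 183.0 790 ((201.12864685058594, 181.2323760986328), (24.22028923034668, 40.83953094482422), 75.0685806274414)
pedal_pad top 0.83 [204.7 179.7  35.4  60.8] 204.3 181.2 1507 ((204.2696990966797, 180.81089782714844), (58.4615478515625, 29.42017364501953), 81.52884674072266)
pedal_pad scene 0.81 [288.9 280.9  63.   70.3] 291.0 279.7 1767 ((290.2950744628906, 279.2458801269531), (30.472774505615234, 67.60346984863281), 39.80557632446289)
fence_top top 0.67 [314.7 215.2  25.8 186.7] 311.8 213.9 3107 ((316.60491943359375, 213.48062133789062), (185.09432983398438, 27.50454330444336), 88.99491119384766)
fence_top scene 0.58 [251.2 213.2 132.8  92.6] 250.1 211.7 4072 ((249.74832153320312, 206.0738067626953), (38.65220260620117, 153.28990173339844), 61.55707550048828)
round_center top 0.84 [381.9 248.3  34.1  37.6] 383.4 247.3 952 ((383.5, 247.0), (34.0, 35.0), 90.0)
round_center scene 0.98 [245.6 171.6  33.2  28. ] 245.4 171.0 518 ((244.2000274658203, 170.40000915527344), (25.938386917114258, 25.938386917114258), 63.43495178222656)
```

View pics/c1.png

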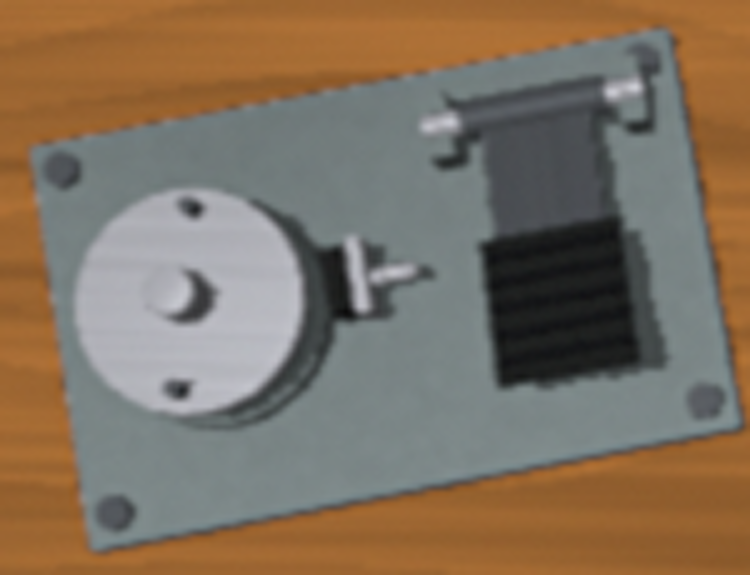

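View pics/c2.png

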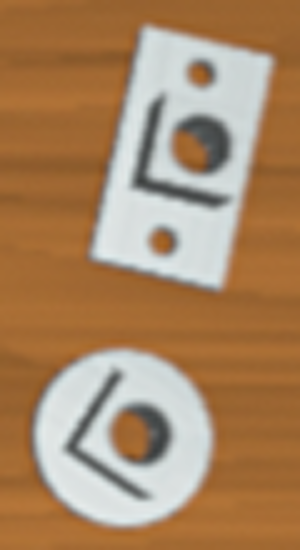

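Spindle crop: disc centred near (189,301), arbor tip near (172,292), pins near (190,207) and (177,388). Flange crop: holes at (201,72) and (163,240), bore at (203,142), plate corners at (143,24), (273,58), (221,291) and (90,259).

```bash
python3 - <<'E'
from h import *
I=lambda p,o:(np.array(p,float)+.5)/5-.5+o
A=(95,135);B=(360,160)
def show(k,P): print(k,P.round(4).tolist())
h=onz("top",I([(201,72),(163,240)],B),.01); show("holes",h); show("mid",h.mean(0)); d=h[0]-h[1]; print(np.linalg.norm(d),np.degrees(np.arctan2(d[1],d[0])))
c=onz("top",I([(143,24),(273,58),(221,291),(90,259)],B),.01); show("mid corners",c.mean(0)); d=(c[0]+c[1]-c[2]-c[3])/2; print(np.linalg.norm(d),np.linalg.norm((c[0]+c[3]-c[1]-c[2])/2),np.degrees(np.arctan2(d[1],d[0])))
show("bore",onz("top",I([(203,142)],B),.045))
show("round",onz("top",I([(124,437)],B),.01))
show("disc",onz("top",I([(189,301)],A),.063)); show("tip",onz("top",I([(170,292)],A),.093))
p=onz("top",I([(190,207),(177,388)],A),.072); show("pins",p); show("mid",p.mean(0)); d=p[0]-p[1]; print(np.linalg.norm(d),np.degrees(np.arctan2(d[1],d[0])))
c=onz("top",I([(32,148),(668,30),(743,428),(93,550)],A),.015); show("base",c); show("mid",c.mean(0)); d=(c[0]+c[1]-c[2]-c[3])/2; e=(c[0]+c[3]-c[1]-c[2])/2
print(np.linalg.norm(d),np.linalg.norm(e),np.degrees(np.arctan2(d[1],d[0])),np.degrees(np.arctan2(e[1],e[0])))
t=onz("top",I([(483,243),(618,218),(640,360),(500,387)],A),.075); show("tread",t); show("mid",t.mean(0))
fe=onz("top",[(303,122),(316,122),(322,305),(309,305)],.07); show("fence",fe); show("fmid",fe.mean(0))
E
```

```text
holes [[0.6477, -0.2576, 0.01], [0.5699, -0.2393, 0.01]]
mid [0.6088, -0.2485, 0.01]
0.07990823357008511 -13.25245529755947
mid corners [0.6081, -0.2484, 0.01]
0.11123423776063748 0.060866213339117105 -13.154532972518291
bore [[0.6094, -0.2493, 0.045]]
round [[0.4804, -0.2207, 0.01]]
disc [[0.5826, 0.337, 0.063]]
tip [[0.5819, 0.3361, 0.093]]
pins [[0.6224, 0.3359, 0.072], [0.5434, 0.3375, 0.072]]
mid [0.5829, 0.3367, 0.072]
0.0790476352729324 -1.1189250013011078
base [[0.6595, 0.4277, 0.015], [0.7191, 0.137, 0.015], [0.5355, 0.098, 0.015], [0.4758, 0.3892, 0.015]]
mid [0.5975, 0.263, 0.015]
0.1877108080072875 0.2970031037164078 11.904285970591717 101.58888111215268
tread [[0.608, 0.2076, 0.075], [0.6198, 0.1496, 0.075], [0.5582, 0.1383, 0.075], [0.5457, 0.198, 0.075]]
mid [0.5829, 0.1734, 0.075]
fence [[0.7487, -0.0323, 0.07], [0.7491, -0.0608, 0.07], [0.354, -0.0758, 0.07], [0.3536, -0.0486, 0.07]]
fmid [0.5514, -0.0544, 0.07]
```

Everything agrees with the given sizes: hole spacing 79.9 mm, plate 111 x 61 mm, disc diameter 98 mm, base 297 x 188 mm. I'll go to the pedal at about (0.584, 0.173) with the fingers closed.

Request:
servo_tool:
  increments:
    - [1.5, -1.3, 0, 0, 0, 0, 1]
    - [3, -2.6, 0, 0, 0, 0, 1]
    - [3.3, -2.9, 0, 0, 0, 0, 1]
    - [3.3, -2.9, 0, 0, 0, 0, 1]
    - [3.3, -2.9, 0, 0, 0, 0, 1]

```text
clock: 1.5
position: [0.2924, -0.3675, 0.2393]
ee_rot: [-0.0, 0.984, 0.177, 0.0]
contact_force: [1.2, 1.1, -0.1]
width: 0.0123
gripper_force: 0.0
```

Request:
servo_tool:
  increments:
    - [3.3, -2.9, 0, 0, 0, 0, 1]
    - [3.3, -2.9, 0, 0, 0, 0, 1]
    - [3.3, -2.9, 0, 0, 0, 0, 1]
    - [3.3, -2.9, 0, 0, 0, 0, 1]
    - [3.3, -2.9, 0, 0, 0, 0, 1]

```text
clock: 2.0
position: [0.3957, -0.174, 0.2395]
ee_rot: [-0.0, 0.984, 0.178, 0.0]
contact_force: [1.1, -0.4, 0.2]
width: 0.0001
gripper_force: 0.0
```

Request:
servo_tool:
  increments:
    - [3.3, -2.9, 0, 0, 0, 0, 1]
    - [3.3, -2.9, 0, 0, 0, 0, 1]
    - [3.3, -2.9, 0, 0, 0, 0, 1]
    - [3.3, -2.9, 0, 0, 0, 0, 1]
    - [3.3, -2.9, 0, 0, 0, 0, 1]

```text
clock: 2.5
position: [0.4992, 0.0193, 0.2395]
ee_rot: [-0.0, 0.984, 0.178, 0.0]
contact_force: [-0.4, 0.1, -0.2]
width: 0.0002
gripper_force: 0.0
```

Request:
servo_tool:
  increments:
    - [3.3, -2.9, 0, 0, 0, 0, 1]
    - [3.3, -2.9, 0, 0, 0, 0, 1]
    - [3, -2.6, 0, 0, 0, 0, 1]
    - [1, -0.6, 0, 0, 0, 0, 1]
    - [0, 0, 0, 0, 0, 0, 1]

```text
clock: 3.0
position: [0.5673, 0.1397, 0.2389]
ee_rot: [-0.0, 0.984, 0.179, -0.0]
contact_force: [-0.4, -0.3, -0.4]
width: 0.0001
gripper_force: 0.0
```

Request:
servo_tool:
  increments:
    - [1.4, -1.3, 2, 0, 0, 0, 1]
    - [1.4, -1.2, 3, 0, 0, 0, 1]
    - [0, 0, 4, 0, 0, 0, 1]
    - [0, 0, 3.5, 0, 0, 0, 1]
    - [0, 0, 1.8, 0, 0, 0, 1]

```text
clock: 3.5
position: [0.5816, 0.1692, 0.0934]
ee_rot: [0.0, 0.984, 0.177, -0.003]
contact_force: [-0.1, -0.3, -0.1]
width: 0.0003
gripper_force: 0.0
```

Request:
servo_tool:
  increments:
    - [0, 0, 0.5, 0, 0, 0, 1]
    - [0, 0, 0.4, 0, 0, 0, 1]
    - [0, 0, 0.4, 0, 0, 0, 1]
    - [0, 0, 0.4, 0, 0, 0, 1]
    - [0, 0, 0, 0, 0, 0, 1]

```text
clock: 4.0
position: [0.5856, 0.1709, 0.0801]
ee_rot: [0.0, 0.984, 0.177, 0.001]
contact_force: [0.2, -2.0, 2.6]
width: 0.0003
gripper_force: 1.2
```

Request:
servo_tool:
  increments:
    - [0, 0, 0.4, 0, 0, 0, 1]
    - [0, 0, 0.4, 0, 0, 0, 1]
    - [0, 0, 0.4, 0, 0, 0, 1]
    - [0, 0, 0.3, 0, 0, 0, 1]
    - [0, 0, 0, 0, 0, 0, 1]

```text
clock: 4.5
position: [0.5838, 0.1709, 0.0638]
ee_rot: [0.0, 0.984, 0.178, -0.001]
contact_force: [-2.9, -1.2, 6.0]
width: -0.0001
gripper_force: 3.1
```

Request:
servo_tool:
  increments:
    - [0, 0, 0.2, 0, 0, 0, 1]
    - [0, 0, 0.2, 0, 0, 0, 1]
    - [0, 0, 0.2, 0, 0, 0, 1]
    - [0, 0, 0.1, 0, 0, 0, 1]
    - [0, 0, 0, 0, 0, 0, 1]

```text
clock: 5.0
position: [0.5833, 0.1708, 0.0587]
ee_rot: [0.0, 0.984, 0.178, -0.002]
contact_force: [-5.4, -3.1, 15.3]
width: 0.0002
gripper_force: 7.6
```

Request:
servo_tool:
  increments:
    - [0, 0, 0.1, 0, 0, 0, 1]
    - [0, 0, 0.05, 0, 0, 0, 1]
    - [0, 0, 0, 0, 0, 0, 1]
    - [0, 0, 0, 0, 0, 0, 1]
    - [0, 0, 0, 0, 0, 0, 1]

```text
clock: 5.5
position: [0.5833, 0.1707, 0.0585]
ee_rot: [0.0, 0.984, 0.178, -0.001]
contact_force: [-8.6, -2.6, 22.6]
width: -0.0001
gripper_force: 11.0
```

The force climbs steeply with almost no further motion, so the pedal is on its stop. I'll release it and head to the flange.

Request:
servo_tool:
  increments:
    - [0, 0, -1, 0, 0, 0, 1]
    - [0, 0, -1.5, 0, 0, 0, 1]
    - [0, 0, -2, 0, 0, 0, 1]
    - [0, 0, -3, 0, 0, 0, 1]
    - [0, 0, -3, 0, 0, 7.5, -1]

```text
clock: 6.0
position: [0.5848, 0.1713, 0.1606]
ee_rot: [-0.0, 0.994, 0.111, -0.001]
contact_force: [-0.1, -0.3, 0.9]
width: 0.0132
gripper_force: 0.0
```

Request:
servo_tool:
  increments:
    - [0, 0, -3, 0, 0, 7.5, -1]
    - [0, 0, -3, 0, 0, 7.5, -1]
    - [0, 0, -1.5, 0, 0, 7.5, -1]
    - [0, 0, 0, 0, 0, 3.65, -1]
    - [0, 0, 0, 0, 0, 0, -1]

```text
clock: 6.5
position: [0.5854, 0.1714, 0.2357]
ee_rot: [-0.0, 0.993, -0.115, 0.0]
contact_force: [-0.7, -0.2, 0.1]
width: 0.0846
gripper_force: 0.0
```

Request:
servo_tool:
  increments:
    - [0.6, 2, 0, 0, 0, 0, -1]
    - [1.2, 4, 0, 0, 0, 0, -1]
    - [1.2, 4, 0, 0, 0, 0, -1]
    - [1.2, 4, 0, 0, 0, 0, -1]
    - [1.2, 4, 0, 0, 0, 0, -1]

```text
clock: 7.0
position: [0.5962, -0.0177, 0.2345]
ee_rot: [-0.0, 0.993, -0.114, -0.001]
contact_force: [0.6, 0.4, -0.8]
width: 0.0856
gripper_force: 0.0
```

Request:
servo_tool:
  increments:
    - [1.2, 4, 0, 0, 0, 0, -1]
    - [1.2, 4, 0, 0, 0, 0, -1]
    - [1.2, 4, 0, 0, 0, 0, -1]
    - [1.2, 4, 0, 0, 0, 0, -1]
    - [1.2, 4, 0, 0, 0, 0, -1]

```text
clock: 7.5
position: [0.609, -0.2263, 0.2344]
ee_rot: [-0.0, 0.993, -0.114, -0.001]
contact_force: [-0.3, 0.6, 0.2]
width: 0.0854
gripper_force: 0.0
```

Request:
servo_tool:
  increments:
    - [0.6, 2, 0, 0, 0, 0, -1]
    - [0, 0, 0, 0, 0, 0, -1]
    - [0, 0, 0, 0, 0, 0, -1]
    - [0, 0, 0, 0, 0, 0, -1]
    - [0, 0, 0, 0, 0, 0, -1]

```text
clock: 8.0
position: [0.6106, -0.2439, 0.2359]
ee_rot: [-0.0, 0.993, -0.114, -0.0]
contact_force: [0.1, -0.2, -0.5]
width: 0.0854
gripper_force: 0.0
```

```bash
python3 - <<'E'
from h import *
im=snap("top","pics/top1.png")
a=cv2.resize(im[165:225,95:165][:,:,::-1],None,fx=8,fy=8,interpolation=cv2.INTER_CUBIC)
cv2.imwrite("pics/c3.png",a)
for l,z in dict(arbor_tip=.093,pedal_pad=.075).items():
    for r in finder.tip_of(l,"top")[:1]: print(l,np.round(r["at"],1),round(r["p"],2),onz("top",r["at"],z).round(4))
s=manip.get_state(); print(s["clock"],s["position"],s["ee_rot"],s["width"],s["qpos"])
E
```

```text
arbor_tip [129.5 194.5] 0.55 [[0.5787 0.334  0.093 ]]
pedal_pad [205.8 198. ] 0.73 [[0.5763 0.175  0.075 ]]
8.15 [ 0.61066152 -0.24461847  0.23613633] [ 1.85273183e-05  9.93452168e-01 -1.14248618e-01  2.07868856e-04] 0.08519396868866017 [-4.86763829e-01  4.02918377e-01  1.31981185e+00  1.18065428e-04
  1.41846169e+00  1.31301187e+00]
```

View pics/c3.png

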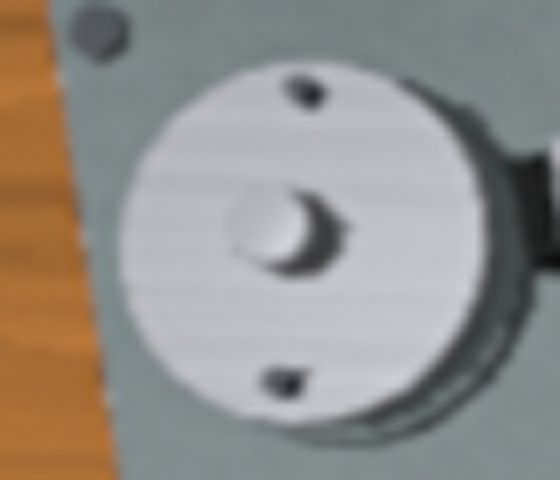

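View pics/top1.png

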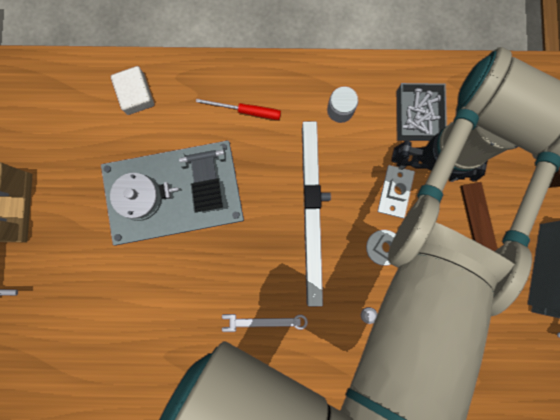

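The top picture shows the pedal back up, with its tread at (206,196), and the spindle unit unchanged. In the crop the disc centre is at (303,241) and the pins are at (306,90) and (284,381). The flange is under the gripper, so I'll descend.

Request:
servo_tool:
  increments:
    - [-0.1, 0.4, 2, 0, 0, 0, -1]
    - [0, 0, 4, 0, 0, 0, -1]
    - [0, 0, 4, 0, 0, 0, -1]
    - [0, 0, 4, 0, 0, 0, -1]
    - [0, 0, 3, 0, 0, 0, -1]

```text
clock: 8.65
position: [0.6077, -0.2484, 0.0636]
ee_rot: [-0.0, 0.993, -0.115, -0.001]
contact_force: [-0.3, -0.1, -0.6]
width: 0.0852
gripper_force: 0.0
```

Request:
servo_tool:
  increments:
    - [0, 0, 2, 0, 0, 0, -1]
    - [0, 0, 1.3, 0, 0, 0, -1]
    - [0, 0, 0.6, 0, 0, 0, -1]
    - [0, 0, 0.4, 0, 0, 0, -1]
    - [0, 0, 0, 0, 0, 0, -1]

```text
clock: 9.15
position: [0.6091, -0.2495, 0.0234]
ee_rot: [0.0, 0.993, -0.115, 0.001]
contact_force: [-0.6, 0.1, 0.8]
width: 0.0851
gripper_force: 0.0
```

Request:
servo_tool:
  increments:
    - [0, 0, 0, 0, 0, 0, 1]
    - [0, 0, 0, 0, 0, 0, 1]
    - [0, 0, 0, 0, 0, 0, 1]
    - [0, 0, 0, 0, 0, 0, 1]
    - [0, 0, 0, 0, 0, 0, 1]
  squeeze: 60

```text
clock: 9.65
position: [0.6093, -0.2494, 0.0238]
ee_rot: [0.0, 0.993, -0.115, 0.001]
contact_force: [0.1, 1.7, 5.7]
width: 0.0387
gripper_force: 63.7
```

Request:
servo_tool:
  increments:
    - [0, 0, -0.3, 0, 0, 0, 1]
    - [0, 0, -0.7, 0, 0, 0, 1]
    - [0, 0, -1, 0, 0, 0, 1]
    - [0, 0, -1.5, 0, 0, 0, 1]
    - [0, 0, -2, 0, 0, 0, 1]

```text
clock: 10.15
position: [0.6077, -0.2492, 0.0775]
ee_rot: [-0.0, 0.993, -0.115, -0.001]
contact_force: [0.9, 0.0, -4.0]
width: 0.0394
gripper_force: 62.5
```

Request:
servo_tool:
  increments:
    - [0, 0, -2.5, 0, 0, 0, 1]
    - [0, 0, -2.5, 0, 0, 0, 1]
    - [0, 0, -2.5, 0, 0, 0, 1]
    - [0, 0, -2, 0, 0, 0, 1]
    - [0, 0, -1, 0, 0, 0, 1]

```text
clock: 10.65
position: [0.6093, -0.2499, 0.1854]
ee_rot: [0.001, 0.993, -0.115, 0.002]
contact_force: [0.9, 0.7, -4.5]
width: 0.0388
gripper_force: 62.7
```

Request:
servo_tool:
  increments:
    - [0, 0, 0, 0, 0, -3, 1]
    - [0, 0, 0, 0, 0, -3, 1]
    - [0, 0, 0, 0, 0, -3, 1]
    - [0, 0, 0, 0, 0, -3, 1]
    - [0, 0, 0, 0, 0, 0, 1]

```text
clock: 11.15
position: [0.6081, -0.2492, 0.1821]
ee_rot: [-0.0, 1.0, -0.011, -0.001]
contact_force: [-0.5, 0.7, -3.6]
width: 0.039
gripper_force: 62.7
```

Request:
servo_tool:
  increments:
    - [0, -1, 0, 0, 0, 0, 1]
    - [-0.2, -2, 0, 0, 0, 0, 1]
    - [-0.2, -3, 0, 0, 0, 0, 1]
    - [-0.3, -4, 0, 0, 0, 0, 1]
    - [-0.3, -4, 0, 0, 0, 0, 1]

```text
clock: 11.65
position: [0.6007, -0.1063, 0.1827]
ee_rot: [-0.001, 1.0, -0.011, -0.0]
contact_force: [0.2, 0.4, -4.7]
width: 0.0392
gripper_force: 62.6
```

Request:
servo_tool:
  increments:
    - [-0.3, -4, 0, 0, 0, 0, 1]
    - [-0.3, -4, 0, 0, 0, 0, 1]
    - [-0.3, -4, 0, 0, 0, 0, 1]
    - [-0.3, -4, 0, 0, 0, 0, 1]
    - [-0.3, -4, 0, 0, 0, 0, 1]

```text
clock: 12.15
position: [0.5892, 0.0943, 0.1829]
ee_rot: [-0.0, 1.0, -0.01, -0.0]
contact_force: [0.7, 0.3, -3.7]
width: 0.039
gripper_force: 62.6
```

Request:
servo_tool:
  increments:
    - [-0.3, -4, 0, 0, 0, 0, 1]
    - [-0.3, -4, 0, 0, 0, 0, 1]
    - [-0.3, -4, 0, 0, 0, 0, 1]
    - [-0.2, -4, 0, 0, 0, 0, 1]
    - [-0.2, -4, 0, 0, 0, 0, 1]

```text
clock: 12.65
position: [0.58, 0.2942, 0.1829]
ee_rot: [-0.0, 1.0, -0.01, -0.0]
contact_force: [0.2, 0.7, -4.6]
width: 0.039
gripper_force: 62.6
```

Request:
servo_tool:
  increments:
    - [-0.1, -3, 0, 0, 0, 0, 1]
    - [0, -1.5, 0, 0, 0, 0, 1]
    - [0, 0, 0, 0, 0, 0, 1]
    - [0, 0, 0, 0, 0, 0, 1]
    - [0, 0, 0, 0, 0, 0, 1]

```text
clock: 13.15
position: [0.5817, 0.3348, 0.1827]
ee_rot: [0.001, 1.0, -0.011, -0.0]
contact_force: [0.3, 0.1, -3.6]
width: 0.0393
gripper_force: 62.6
```

```bash
python3 - <<'E'
from h import *
im=snap("scene","pics/s2.png"); t=snap("top","pics/t2.png")
for n in("scene","top"):
  for l in("flange_center","arbor_tip"):
    for r in finder.tip_of(l,n)[:2]: print(n,l,np.round(r["at"],1),round(r["p"],2))
S=[manip.get_state() for _ in range(1)]
s=S[0]; print(s["clock"],s["position"],s["ee_rot"],s["qpos"],s["contact_force"],s["width"])
a=cv2.resize(im[240:380,260:430][:,:,::-1],None,fx=4,fy=4,interpolation=cv2.INTER_CUBIC)
b=cv2.resize(cv2.imread("pics/scene0.png")[290:360,310:400],None,fx=6,fy=6,interpolation=cv2.INTER_CUBIC)
c=np.zeros((600,800,3),np.uint8)
cv2.imwrite("pics/c4.png",a); cv2.imwrite("pics/c5.png",b)
E
```

```text
scene flange_center [362.3 287.1] 0.89
scene arbor_tip [352.8 314.4] 0.66
top flange_center [115.6 186.7] 0.89
top arbor_tip [129.2 193.4] 0.8
13.45 [0.58219864 0.33547457 0.18288815] [ 6.83749716e-05  9.99938230e-01 -1.11143095e-02  5.24079886e-05] [ 4.19372257e-01  4.53064113e-01  1.36996536e+00 -1.73506163e-04
  1.31852500e+00  2.01244097e+00] [ 0.0925717   0.17821173 -3.09832108] 0.039098291374909305
```

View pics/c4.png

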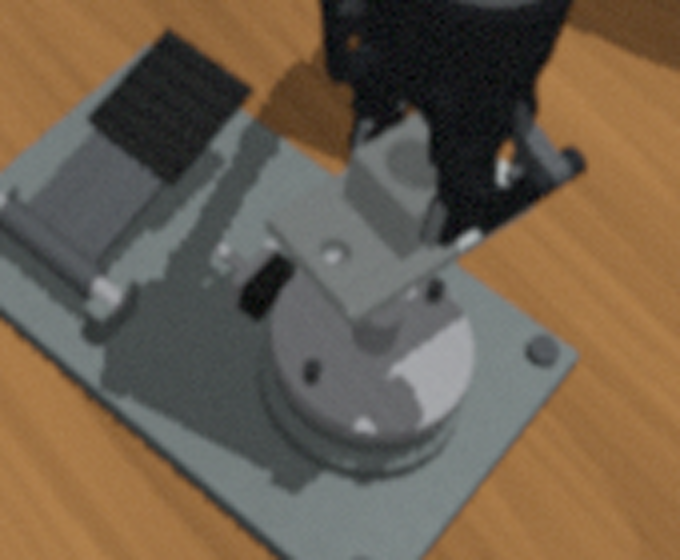

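View pics/c5.png

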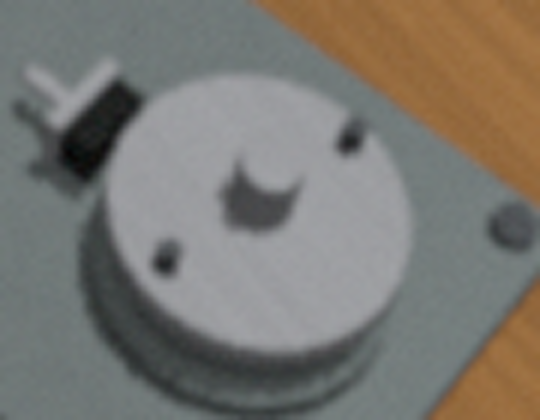

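In the scene crop the pins are at (312,371) and (435,292). The held plate's corners are at (267,222), (355,318) and (482,238), its near hole is at (335,252), and the flange looks level. I'll triangulate these.

```bash
python3 - <<'E'
from h import *
I=lambda p,o,k:(np.array(p,float)+.5)/k-.5+o
a=lambda d:np.degrees(np.arctan2(d[1],d[0])).round(2)
p=onz("scene",I([(435,292),(312,371)],(260,240),4),.070); d=p[0]-p[1]; print("pins scene",p.round(4).tolist(),p.mean(0).round(4),np.linalg.norm(d),a(d))
p=onz("scene",I([(350,137),(166,258)],(310,290),6),.070); d=p[0]-p[1]; print("pins scene0",p.round(4).tolist(),p.mean(0).round(4),np.linalg.norm(d),a(d))
print("disc scene0",onz("scene",I([(259,213)],(310,290),6),.063).round(4)); print("disc top",onz("top",I([(303,241)],(95,165),8),.063).round(4))
p=onz("top",I([(306,90),(284,381)],(95,165),8),.070); d=p[0]-p[1]; print("pins top",p.round(4).tolist(),p.mean(0).round(4),np.linalg.norm(d),a(d))
# disc fit by ellipse from bright segmentation in both
for n,f,(x0,x1,y0,y1) in(("top","pics/top1.png",(105,162,168,222)),("scene","pics/scene0.png",(322,382,298,352))):
    im=cv2.imread(f).astype(int)[y0:y1,x0:x1]; m=((im.min(2)>150)).astype(np.uint8)
    cs=max(cv2.findContours(m,cv2.RETR_EXTERNAL,cv2.CHAIN_APPROX_NONE)[0],key=cv2.contourArea); h=cv2.convexHull(cs)
    e=cv2.fitEllipse(h); print(n,e,m.sum()); print(onz(n,np.array(e[0])+(x0,y0),.063).round(4))
f=onz("scene",I([(267,222),(355,318),(482,238)],(260,240),4),.167); print("plate corners",f.round(4).tolist(),np.linalg.norm(f[0]-f[1]),np.linalg.norm(f[2]-f[1]),a(f[2]-f[1]),"ctr",((f[0]+f[2])/2).round(4))
print("near hole",onz("scene",I([(335,252)],(260,240),4),.169).round(4))
t=cv2.imread("pics/t2.png"); cv2.imwrite("pics/c6.png",cv2.resize(t[150:235,70:180],None,fx=6,fy=6,interpolation=cv2.INTER_CUBIC))
E
```

```text
pins scene [[0.5446, 0.3431, 0.07], [0.6236, 0.3403, 0.07]] [0.5841 0.3417 0.07  ] 0.07900159273291096 178.01
pins scene0 [[0.545, 0.3422, 0.07], [0.6244, 0.3403, 0.07]] [0.5847 0.3412 0.07  ] 0.07943319912630338 178.59
disc scene0 [[0.5856 0.3434 0.063 ]]
disc top [[0.5828 0.3369 0.063 ]]
pins top [[0.6232, 0.3361, 0.07], [0.5437, 0.338, 0.07]] [0.5834 0.337  0.07  ] 0.0795978961749417 -1.34
top ((27.09794044494629, 26.883499145507812), (44.090450286865234, 45.737430572509766), 57.28564453125) 1502
[[0.5824 0.3377 0.063 ]]
scene ((30.859670639038086, 26.819948196411133), (41.89898681640625, 49.92212677001953), 118.56208038330078) 1440
[[0.585  0.3431 0.063 ]]
plate corners [[0.6359, 0.3052, 0.167], [0.6357, 0.3634, 0.167], [0.5623, 0.3662, 0.167]] 0.05816797333959412 0.0734514114342949 177.84 ctr [0.5991 0.3357 0.167 ]
near hole [[0.6221 0.3349 0.169 ]]
```

View pics/c6.png

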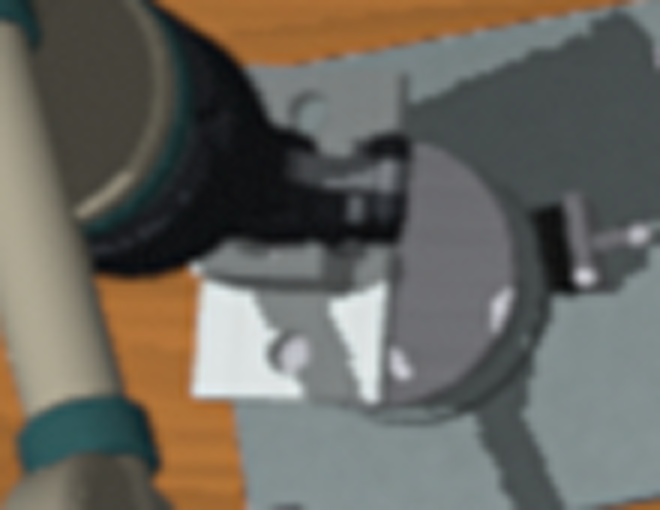

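The top crop shows the plate's lower corners at (190,398) and (380,403), its upper right corner at (407,75), and holes at about (291,354) and (311,111). I'll compare the flange with the disc in this same camera, so calibration bias cancels.

```bash
python3 - <<'E'
from h import *
I=lambda p,o,k:(np.array(p,float)+.5)/k-.5+o
a=lambda d:np.degrees(np.arctan2(d[1],d[0])).round(2)
for z in(.165,.169,.173):
    c=onz("top",I([(190,398),(380,403),(407,75)],(70,150),6),z); h=onz("top",I([(291,354),(311,111)],(70,150),6),z)
    print(z,"w",np.linalg.norm(c[0]-c[1]).round(4),"l",np.linalg.norm(c[2]-c[1]).round(4),a(c[2]-c[1]),"ctr",((c[0]+c[2])/2).round(4),"holes",h.mean(0).round(4),np.linalg.norm(h[1]-h[0]).round(4),a(h[1]-h[0]))
# initial flange in scene0: refine by its silhouette vs model at known pose
def outline(x,y,th,z0):
    R=np.array([[np.cos(th),-np.sin(th)],[np.sin(th),np.cos(th)]])
    P=[]
    for hx,hy,z in((.055,.03,0),(.055,.03,.01)): P.append([[*(R@[sx*hx,sy*hy]+[x,y]),z+z0] for sx,sy in((1,1),(1,-1),(-1,-1),(-1,1))])
    return np.array(P)
for n,im in(("scene","pics/scene0.png"),("top","pics/top0.png")):
    print(n,proj(n,outline(.6088,-.2487,np.radians(-13.2),0)[1]).round(1).tolist())
s0=cv2.imread("pics/scene0.png"); m=(s0.min(2)>165).astype(np.uint8)[165:200,175:230]
t0=cv2.imread("pics/top0.png"); 
cs=max(cv2.findContours(m,cv2.RETR_EXTERNAL,cv2.CHAIN_APPROX_NONE)[0],key=cv2.contourArea)
print(cv2.boundingRect(cs), (cs[:,0,0].min()+175,cs[:,0,0].max()+175,cs[:,0,1].max()+165))
# base plate corner comparison scene vs top: prediction of top-derived base corners in scene
print(proj("scene",[[.6595,.4277,.015],[.7191,.137,.015],[.5355,.098,.015],[.4758,.3892,.015]]).round(1).tolist())
E
```

```text
0.165 w 0.0621 l 0.109 -1.76 ctr [0.5791 0.3318 0.165 ] holes [0.5803 0.3313 0.165 ] 0.0808 -1.54
0.169 w 0.0619 l 0.1085 -1.76 ctr [0.5785 0.3305 0.169 ] holes [0.5797 0.33   0.169 ] 0.0804 -1.54
0.173 w 0.0616 l 0.108 -1.76 ctr [0.5779 0.3292 0.173 ] holes [0.579  0.3286 0.173 ] 0.0801 -1.54
scene [[184.4, 193.5], [179.3, 179.7], [216.8, 170.7], [222.9, 183.8]]
top [[388.5, 164.6], [414.1, 170.9], [403.8, 217.2], [377.9, 210.8]]
(6, 4, 42, 25) (np.int32(181), np.int32(222), np.int32(193))
[[350.2, 392.0], [240.4, 297.2], [296.2, 248.5], [402.8, 325.5]]
```

Both cameras agree that the arbor lies about (+3, +6) mm from the bore, and that the angle matches within 0.5°. I'll correct and descend.

Request:
servo_tool:
  increments:
    - [0.1, -0.2, 0, 0, 0, 0, 1]
    - [0.1, -0.2, 0, 0, 0, 0, 1]
    - [0.1, -0.2, 0, 0, 0, 0, 1]
    - [0, 0, 0.8, 0, 0, 0, 1]
    - [0, 0, 1, 0, 0, 0, 1]

```text
clock: 13.95
position: [0.5853, 0.3425, 0.1645]
ee_rot: [-0.0, 1.0, -0.01, 0.0]
contact_force: [-0.8, -0.6, -3.5]
width: 0.0394
gripper_force: 62.6
```

Request:
servo_tool:
  increments:
    - [0, 0, 1, 0, 0, 0, 1]
    - [0, 0, 1, 0, 0, 0, 1]
    - [0, 0, 0.8, 0, 0, 0, 1]
    - [0, 0, 0.6, 0, 0, 0, 1]
    - [0, 0, 0.3, 0, 0, 0, 1]

```text
clock: 14.45
position: [0.5848, 0.342, 0.1268]
ee_rot: [0.0, 1.0, -0.011, -0.001]
contact_force: [-0.5, -0.6, -3.8]
width: 0.039
gripper_force: 62.6
```

Request:
servo_tool:
  increments:
    - [0, 0, 0, 0, 0, 0, 1]
    - [0, 0, 0, 0, 0, 0, 1]
    - [0, 0, 0, 0, 0, 0, 1]
    - [0, 0, 0, 0, 0, 0, 1]
    - [0, 0, 0, 0, 0, 0, 1]

```text
clock: 14.95
position: [0.5852, 0.3423, 0.1281]
ee_rot: [-0.0, 1.0, -0.011, 0.0]
contact_force: [-0.4, -0.4, -4.1]
width: 0.0389
gripper_force: 62.6
```

```bash
python3 - <<'E'
from h import *
im=snap("scene","pics/s3.png"); t=snap("top","pics/t3.png")
s=manip.get_state(); print(s["clock"],s["position"],s["ee_rot"],s["contact_force"],s["width"])
c=np.zeros((600,800,3),np.uint8)
a=cv2.resize(im[265:365,305:385][:,:,::-1],(480,600),interpolation=cv2.INTER_CUBIC)
b=cv2.resize(t[155:233,100:153][:,:,::-1],(318,468),interpolation=cv2.INTER_CUBIC)
c[:,:480]=a; c[:468,482:]=b; cv2.imwrite("pics/c7.png",c)
E
```

```text
15.05 [0.58514281 0.34222549 0.12794981] [-1.05362230e-05  9.99944612e-01 -1.05236816e-02  1.59318177e-04] [-0.51329606  0.6284637  -3.73790869] 0.038716898235722254
```

View pics/c7.png

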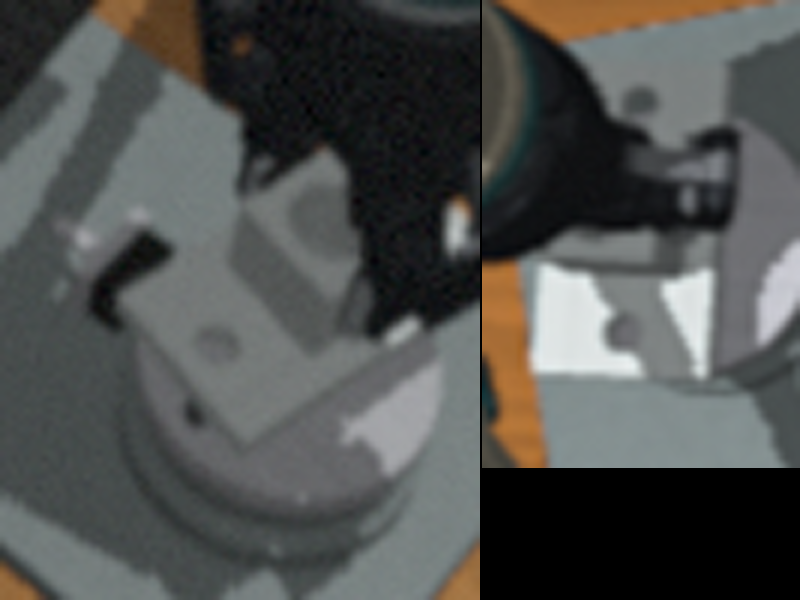

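```bash
python3 - <<'E'
from h import *
I=lambda p,o,k:(np.array(p,float)+.5)/k-.5+o
a=lambda d:np.degrees(np.arctan2(d[1],d[0])).round(2)
for z in(.114,):
    h=onz("scene",I([(218,344)],(305,265),6),z)[0]; c=onz("scene",I([(120,290),(248,447)],(305,265),6),z)
    u=np.array([np.cos(np.radians(-1.5)),np.sin(np.radians(-1.5)),0])
    print("scene hole->ctr",(h-.04*u).round(4),"edge->ctr",(c.mean(0)-.055*u).round(4),np.linalg.norm(c[0]-c[1]).round(4),a(c[1]-c[0])-90)
    h=onz("top",I([(141,332),(158,100)],(100,155),6),z); c=onz("top",I([(51,374),(228,380),(246,63)],(100,155),6),z)
    print("top holes",h.mean(0).round(4),np.linalg.norm(h[1]-h[0]).round(4),a(h[1]-h[0]),"corners",((c[0]+c[2])/2).round(4),np.linalg.norm(c[0]-c[1]).round(4),np.linalg.norm(c[2]-c[1]).round(4),a(c[2]-c[1]))
# near pin prediction check in scene
print((proj("scene",[[.6250,.3405,.077],[.6250,.3405,.063]])-[305,265])*6)
E
```

```text
scene hole->ctr [0.5845 0.3432 0.114 ] edge->ctr [0.5835 0.3431 0.114 ] 0.0623 -2.260000000000005
top holes [0.5839 0.3382 0.114 ] 0.0812 -1.1 corners [0.5831 0.3383 0.114 ] 0.061 0.1108 -0.37
[[195.44845262 396.43887276]
 [189.92886002 417.35730547]]
```

The flange sits within about 1 mm of the arbor axis in both cameras and is level. I'll make one small trim, let it settle, then hand in.

Request:
servo_tool:
  increments:
    - [0, 0.07, 0.05, 0, 0, 0, 1]
    - [0, 0, 0, 0, 0, 0, 1]
    - [0, 0, 0, 0, 0, 0, 1]
    - [0, 0, 0, 0, 0, 0, 1]
    - [0, 0, 0, 0, 0, 0, 1]

```text
clock: 15.55
position: [0.5851, 0.3415, 0.1272]
ee_rot: [0.0, 1.0, -0.011, -0.0]
contact_force: [0.3, 0.4, -4.5]
width: 0.0392
gripper_force: 62.6
```

```bash
python3 -c "
from rig import manip
s=manip.get_state(); print(s['clock'],s['position'],s['contact_force'],s['width']); print(manip.sign_off())"
```

```text
15.55 [0.58506595 0.34151972 0.12723321] [ 0.26051977  0.36392055 -4.53117082] 0.0392299157050088
the job is handed in; nothing more can be done
None
```

I pressed the brake pedal to its stop and it came back up; the oblong flange is now held level about 1 cm above the arbor, centred to about 1 mm with pin holes lined up to about 1° by camera measurement, the round flange was not touched, and the job was handed in at 15.6 s.

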